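# Release the filter slide of the air sampler with the pin tool

## Robot

A 6-joint arm with a two-finger parallel gripper is mounted at the origin on the work surface. World frame = base frame: x ahead of the robot, y to its left, z up, the work surface at z = 0. Lengths are in m, angles in rad, forces in N, time in s.
With the tool pointing down it reaches from about 0.3 to 0.775 m from the base axis. Payload 14.6 kg.
Tool frame: the origin (TCP) lies midway between the tips of the shut fingers; the grasp point (between the pads) lies 19 mm behind it (ctrl.pinch_z is the distance from the TCP to the grasp point, in m); z points along the fingers, y is the line along which they close (so a half turn about z gives the same grasp; the last joint's range is limited). The gripper opens to 94 mm and grips with 3 to 60 N. Pads are 16 mm wide; open, the fingers measure 119 mm over their backs; the gripper's body (75 mm by 177 mm) begins 78 mm behind the grasp point.
Start: joints at [-1.208, 0.3, 1.521, -0, 1.321, -0.067], TCP at [0.229, -0.5, 0.205] pointing down, gripper open.
Joint ranges: [-3.03, 3.03], [-0.79, 2.21], [0.23, 2.52], [-1.04, 4.18], [0, 3.07], [-2.55, 2.55]. Speed limits (rad/s): [2.22, 2.22, 2.57, 3.14, 3.14, 3.14].

## Interface

Orientations are given as [roll, pitch, yaw] about the fixed x, y, z axes, in that order (R = Rz(yaw) Ry(pitch) Rx(roll)).
In Python, from station import ctrl gives the robot as it stands.
- The arm moves only by the tool jog_arm, never from a script. Its argument "motion" is a list of rows, each a list of 7 numbers: the shift along the tool's x, y, z in m, then the turn, a rotation vector about the tool's x, y, z in rad, then the opening, from -1 (shut) to 1 (fully open). In form: [[tx, ty, tz, rx, ry, rz, gripper], ...]. A call has 1 to 5 rows; each row shifts and turns the commanded pose from where the row before left it, along the tool's axes as they then stand; what a row does not reach is not made up. A row lasts 1/10 s, in which the tool goes at most 50 mm and 8.59 degrees, less where a joint would pass 70% of its speed; a pose out of reach is approached as far as the arm can. A call is refused whole if a number of a shift passes 0.05 or a number of a turn 0.15, either way. A call with a gripper value outside its range is refused whole. The fingers move at their own pace and stop on an object; "squeeze" is the grip in N (left out, the last holds). Time passes only in rows, so rows that do not move let the fingers close. It gives the time, the measured TCP pose, the force, the opening and the grip force at its end, in the units of the state.
- ctrl.get_obs(): the state, without advancing time (a new reading comes with each control period).
- ctrl.camera(name): name is "scene" or "top" or "wrist"; returns the picture (480x640x3 uint8, red, green, blue); there is no depth.
- ctrl.camera_model(name): a dict with "intrinsics" (3x3 intrinsics, pixels), "rvec" (rotation vector, rad) and "tvec" (3), from world to camera coordinates, as OpenCV has them. Camera axes: x right, y down, z forward; pixel columns grow to the right and rows downward; lengths in m; the calibration is good to about 2 mm. A picture is of the moment at which its call begins: read the wrist's pose just before it. camera_model takes no time and is no camera call; for the wrist camera it gives the pose at the moment of the call.
- ctrl.hand_in(): hands the job in; it is judged then, once.
The state is a dict: "time_s": time; "qpos": joint angles; "joint_vel": joint speeds; "tau": joint torques, N m; "ee_pos": TCP position; "eef_rot": TCP orientation; "force": force on the tool from outside, world axes, zero at the start; "moment": the same for the moment, N m; "grip_width": finger opening in m; "grip_force": force on a finger pad.
Only numpy, scipy, OpenCV 4.12 (cv2) and the standard library are available. Lean on these libraries where they do the work, as an engineer would, in place of code of your own. Each camera call takes 0.05 s, during which the arm holds its last target. There are 200 camera calls.

## Task

Take the yellow-handled pin tool from its stand, press its pin into the square well of the orange filter slide so that the green release button is held down, and, still holding it down, push the slide all the way out through the front of its sampler. Then put the pin tool back upright in the stand it came from, and leave the grey slide of the other sampler shut.

Things in the scene. Friction and masses are not known exactly. Their poses are not given: they have to be found in the camera images.
- pin_tool: Yellow-handled tool, upright, 90 g. Steel pin 8 mm dia, 45 mm long; black guard disc 50 mm dia at 45-49 mm above the tip; round handle 24 mm dia at 49-114 mm, gripped from above. Origin: lower tip of pin; z up the handle. Hangs by its disc in a fixed metal block (62 mm square, 60 high, 26 mm square hole), tip 15 mm above table: it must go back there. A blue-handled tamper is a bystander.
- release_orange (a point): Middle of the mouth of the 26 mm square well in the orange slide, level with the slide's top, 60 mm above the table; moves with the slide. Sides of the well along x and y; z up; -x is the way out, through the sampler's front, roughly towards the robot. The green button fills the well 12 mm below the mouth. Sampler 200 x 110 mm, fixed; its 85 mm high rear block begins 120 mm behind the well (+x).
- slide_orange (a joint): How far the orange slide (68 mm wide, 150 long) is out, m: 0 shut and latched, as at the start; 0.060 fully out at its stop; stays where left. Its button is sprung (1.5 N to start, 5 N fully down), travels 7 mm down and frees the slide from 4.5 mm on. Then push the pin against the well's -x wall (about 3 N); button friction helps. The button may rise again once the slide is out 27 mm.
- slide_grey (a joint): How far the grey slide of the second, otherwise alike sampler is out, m: 0 shut, as at the start. It must stay shut.
There are look-alikes about, which are no part of the job. What is shaped like the pin_tool but red or white is not meant.

How it is judged:
By the outcome, as a careful person would: the job done as asked, in the order asked, and still so for the second after the job is handed in, with the robot touching nothing.
It also fails if it takes over 48 s, if anything falls off the work surface, if the arm or the gripper's body presses on something with over 40 N, if the wrist force passes 120 N, or if a joint passes its speed limit or range.

## Working session

There is one attempt and no reset: what is moved stays moved. The work goes in short steps, Python scripts to look and compute and a tool call to move; the robot and the scene stay as the last step left them, time stands still between calls to the robot, and variables do not carry over. Pictures are saved under pics/ and viewed, at most 10 in all, crops included, and the job is handed in when it is done.

Besides the shell and the picture viewer there is one more tool, called after "Request:" as name(argument=value, ...) on one line, values as JSON. jog_arm: Moves the arm, as the interface text tells. Its arguments: {"type":"object","properties":{"motion":{"type":"array"},"squeeze":{"type":"number"}},"required":["motion"]}

```bash
ls; mkdir -p pics; python3 - <<'E'
from station import ctrl
import cv2,numpy as np
o=ctrl.get_obs()
for k,v in o.items(): print(k,np.round(v,4))
for n in ("top","scene"):
    im=ctrl.camera(n); cv2.imwrite(f"pics/{n}0.png",im[:,:,::-1])
    m=ctrl.camera_model(n); R=cv2.Rodrigues(np.array(m["rvec"],float))[0]
    print(n,np.round(m["intrinsics"],1).tolist(),np.round(-R.T@np.array(m["tvec"]).ravel(),3),np.round(R,3).tolist())
print(ctrl.pinch_z)
E
```

```text
pics
time_s 0.0
qpos [-1.2076  0.3005  1.5216 -0.      1.3207 -0.0666]
joint_vel [-0.0004  0.0012  0.0009  0.0014 -0.0004  0.0014]
tau [-9.00000e-04 -5.31805e+01 -3.52737e+01  7.08000e-02  2.44000e-02
 -1.00000e-04]
ee_pos [ 0.2291 -0.4997  0.2049]
eef_rot [-3.1404e+00 -1.0000e-04  4.2980e-01]
force [-0.229  -0.7843 -0.1902]
moment [-0.0083  0.0448 -0.0289]
grip_force 0.0
grip_width 0.0941
top [[567.7, 0.0, 329.0], [0.0, 567.7, 236.9], [0.0, 0.0, 1.0]] [ 0.365 -0.094  1.084] [[-0.012, -1.0, -0.028], [-0.991, 0.016, -0.135], [0.135, 0.026, -0.99]]
scene [[502.8, 0.0, 319.0], [0.0, 502.8, 239.1], [0.0, 0.0, 1.0]] [0.97  0.354 0.995] [[-0.678, 0.735, -0.008], [0.604, 0.551, -0.576], [-0.419, -0.395, -0.817]]
0.0188
```

View pics/top0.png

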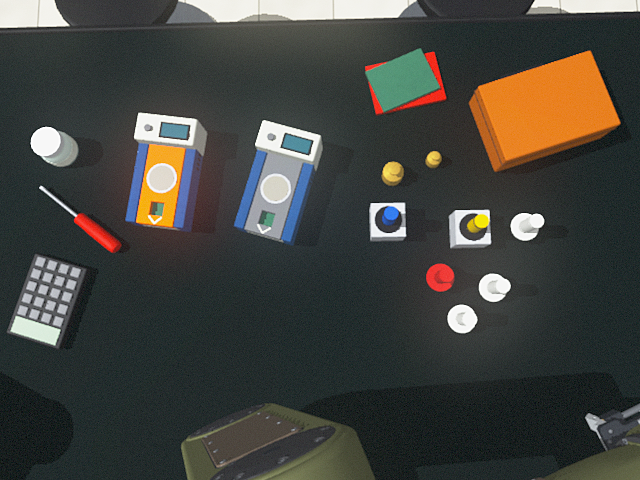

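View pics/scene0.png

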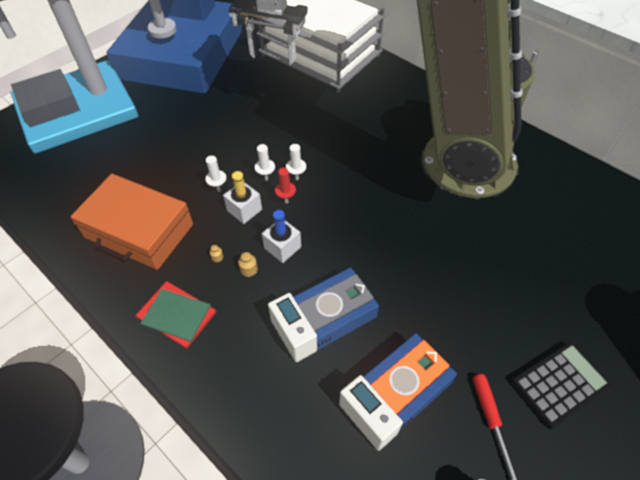

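The top view shows the orange sampler, with its well at about (155,210), and the grey one with its well at about (266,220). The yellow tool sits in its stand at about (480,223). The blue tamper is at (389,215), and the look-alikes are red (440,277) and white (527,225), (493,288), (462,319). Only the handle at (480,223) is yellow, upright and in a metal block. The brass knobs at (392,173) and (433,158) are not tools. Next I'll measure these and check a crop.

```bash
cat > h.py <<'E'
from station import ctrl
import cv2,numpy as np
def model(n):
    m=ctrl.camera_model(n); return np.array(m["intrinsics"],float),np.array(m["rvec"],float).reshape(3,1),np.array(m["tvec"],float).reshape(3,1)
def ray(mod,px):
    K,r,t=mod; R=cv2.Rodrigues(r)[0]
    d=R.T@np.linalg.inv(K)@np.array([px[0],px[1],1.]); return (-R.T@t).ravel(),d
def plane(mod,px,z):
    c,d=ray(mod,px); return c+d*(z-c[2])/d[2]
def proj(mod,P):
    K,r,t=mod; return cv2.projectPoints(np.array(P,float).reshape(-1,1,3),r,t,K,None)[0].reshape(-1,2)
def tri(m1,p1,m2,p2):
    P=[m[0]@np.hstack([cv2.Rodrigues(m[1])[0],m[2]]) for m in(m1,m2)]
    X=cv2.triangulatePoints(P[0],P[1],np.array(p1,float).reshape(2,1),np.array(p2,float).reshape(2,1)); return (X[:3]/X[3]).ravel()
def blobs(im,lo,hi,amin=15):
    hsv=cv2.cvtColor(im,cv2.COLOR_RGB2HSV); mk=cv2.inRange(hsv,np.array(lo),np.array(hi))
    n,l,s,c=cv2.connectedComponentsWithStats(mk)
    return [(s[i],c[i],(l==i).astype(np.uint8)) for i in range(1,n) if s[i][4]>=amin]
E
python3 - <<'E'
from h import *
I={n:cv2.imread(f"pics/{n}0.png")[:,:,::-1].copy() for n in("top","scene")}
M={n:model(n) for n in I}
for n in I:
    for nm,lo,hi in(("yel",(22,150,80),(32,255,255)),("or",(8,170,120),(20,255,255)),("green",(50,60,30),(90,255,255))):
        for s,c,mk in blobs(I[n],lo,hi):
            print(n,nm,s.tolist(),c.round(1), "rect",[np.round(v,1) for v in cv2.minAreaRect(cv2.findNonZero(mk))])
a=cv2.resize(I["top"][190:260,420:560],None,fx=4,fy=4,interpolation=2)
b=cv2.resize(I["top"][105:245,120:220],None,fx=4,fy=4,interpolation=2)
g=np.zeros((560,560+400-0,3),np.uint8);g[:280,:560]=a;g[:,560:]=b
g[280:,:560]=cv2.resize(I["scene"][150:220,180:320],None,fx=4,fy=4,interpolation=2)
cv2.imwrite("pics/crop1.png",cv2.resize(g,(800,467))[:,:,::-1])
E
```

```text
top yel [427, 152, 12, 14, 88] [432.3 157.2] rect [array([431.8, 157.4]), array([ 9.8, 12.5]), np.float64(26.6)]
top yel [383, 162, 16, 19, 195] [390.1 170.6] rect [array([390.4, 170.5]), array([14.3, 18.4]), np.float64(11.3)]
top yel [467, 214, 22, 19, 268] [477.5 222.9] rect [array([477.4, 222.8]), array([14.3, 22.4]), np.float64(63.4)]
top or [469, 51, 152, 121, 10894] [542.3 108.5] rect [array([543.4, 109.5]), array([ 86.6, 137.6]), np.float64(71.6)]
top or [559, 142, 26, 9, 41] [570.9 145.5] rect [array([571.2, 145.3]), array([ 1.9, 26.2]), np.float64(71.6)]
top or [136, 145, 49, 83, 1508] [163.2 178.7] rect [array([160.2, 185.3]), array([37.9, 81. ]), np.float64(8.7)]
top or [159, 212, 6, 10, 16] [162.  216.9] rect [array([162.2, 217. ]), array([2.5, 9.8]), np.float64(24.0)]
top green [616, 19, 7, 7, 20] [619.   21.8] rect [array([619.2,  21.7]), array([6.1, 5.7]), np.float64(11.3)]
top green [600, 20, 6, 9, 15] [601.9  24.2] rect [array([601.7,  24. ]), array([6.9, 5.4]), np.float64(68.2)]
top green [622, 22, 15, 13, 51] [628.8  28.3] rect [array([629.6,  28.7]), array([ 8. , 
[... 27999 characters left out ...]
74.1)]
scene or [72, 183, 107, 71, 3547] [130.8 217.2] rect [array([126.5, 210.9]), array([95.2, 59.8]), np.float64(24.1)]
scene or [155, 226, 31, 42, 194] [168.9 246.7] rect [array([168.6, 245.5]), array([ 8.8, 49.6]), np.float64(36.9)]
scene or [385, 340, 64, 73, 450] [423.1 368.2] rect [array([410.6, 375.2]), array([37. , 70.8]), np.float64(48.4)]
scene green [347, 289, 11, 9, 66] [352.2 292.8] rect [array([352.2, 292.7]), array([7.5, 8.9]), np.float64(56.3)]
scene green [141, 290, 70, 51, 2042] [175.7 314.6] rect [array([175.2, 314. ]), array([61. , 40.8]), np.float64(17.4)]
scene green [419, 357, 12, 11, 72] [424.5 362.4] rect [array([424.5, 362.5]), array([9.9, 7.1]), np.float64(45.0)]
```

View pics/crop1.png

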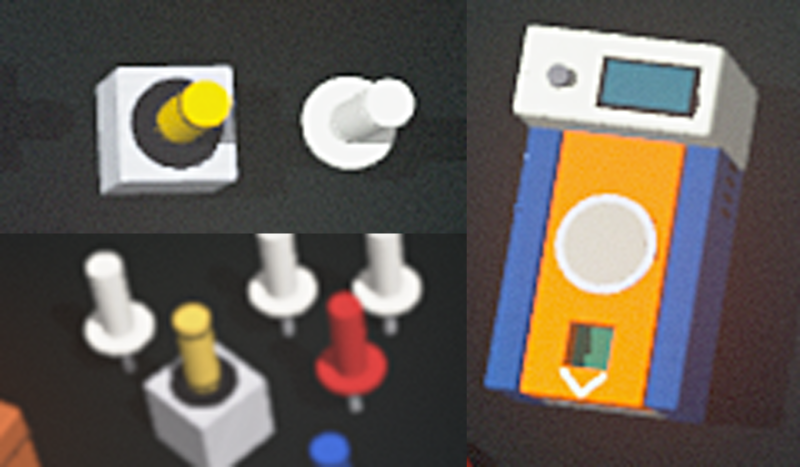

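The crop confirms the target: the yellow handle with a black disc in the grey metal block. Its cap is at top (481.8,221.2) and scene (237.9,175.4), and the block's top centre is at about top (473,227.5). The white and red look-alikes stand without blocks. The orange slide's well centre is at about top (157,209), with the white arrow pointing out of the front.

```bash
python3 - <<'E'
from h import *
T,S=model("top"),model("scene")
f=lambda x:np.round(x,4)
print("cap top z.129",f(plane(T,(481.8,221.2),.129)),"scene",f(plane(S,(237.9,175.4),.129)),"tri",f(tri(T,(481.8,221.2),S,(237.9,175.4))))
print("block ctr",f(plane(T,(473.1,227.5),.06)))
cr=lambda u,v:(120+(u-466.7)/3.3333,105+v/3.3333)
P=lambda u,v:plane(T,cr(u,v),.06)
print("well",f(P(590,347)),[f(P(*q)) for q in((570,324),(614,326),(610,370),(567,368))])
print("green scene z.048",f(plane(S,(424.5,362.4),.048)),f(plane(S,(424.5,362.4),.06)))
a,b,c,d=P(560,133),P(522,395),P(685,145),P(645,408)
for p,q in((a,b),(c,d)): print("yaw deg of -x dir+180",np.degrees(np.arctan2(*(p-q)[1::-1])),f(p),f(q))
for nm,px,z in(("white r",(527,225),.1),("red",(440,277),.1),("white2",(493,288),.1),("blue",(391,213),.129)): print(nm,f(plane(T,px,z)))
E
```

```text
cap top z.129 [ 0.5183 -0.3281  0.129 ] scene [ 0.5202 -0.3261  0.129 ] tri [ 0.5187 -0.3287  0.126 ]
block ctr [ 0.5181 -0.3288  0.06  ]
well [0.5619 0.2501 0.06  ] [array([0.5751, 0.2617, 0.06  ]), array([0.5735, 0.237 , 0.06  ]), array([0.5487, 0.2386, 0.06  ]), array([0.5503, 0.2626, 0.06  ])]
green scene z.048 [0.5626 0.2495 0.048 ] [0.5678 0.2508 0.06  ]
yaw deg of -x dir+180 -6.316989900133925 [0.6848 0.2708 0.06  ] [0.5355 0.2873 0.06  ]
yaw deg of -x dir+180 -7.213662213799967 [0.6764 0.1996 0.06  ] [0.5271 0.2185 0.06  ]
white r [ 0.515  -0.4129  0.1   ]
red [ 0.4268 -0.259   0.1   ]
white2 [ 0.4067 -0.3487  0.1   ]
blue [ 0.535  -0.1753  0.129 ]
```

```bash
cat >> h.py <<'E'
from scipy.spatial.transform import Rotation as Ro
def go(xyz,yaw,n):
    o=ctrl.get_obs(); R=Ro.from_euler("xyz",o["eef_rot"]); R1=Ro.from_euler("xyz",[np.pi,0,yaw])
    dr=(R.inv()*R1).as_rotvec(); p=np.array(o["ee_pos"]); d=(np.array(xyz)-p)/n
    print("t",round(o["time_s"],2),"pos",p.round(4),"rot",np.round(o["eef_rot"],3),"F",np.round(o["force"],1),"w",round(o["grip_width"],4))
    for i in range(n):
        Ri=R*Ro.from_rotvec(dr*i/n); print(np.round(np.r_[Ri.inv().apply(d),dr/n],4).tolist())
E
python3 -c "
from h import *
go([.518,-.328,.18],1.452,10)"
```

```text
t 0.1 pos [ 0.2291 -0.4998  0.205 ] rot [-3.141 -0.     0.43 ] F [-0.1  0.4 -1.5] w 0.094
[0.0334, -0.0036, 0.0025, -0.0001, -0.0001, -0.1022]
[0.0336, -0.0001, 0.0025, -0.0001, -0.0001, -0.1022]
[0.0335, 0.0033, 0.0025, -0.0001, -0.0001, -0.1022]
[0.0329, 0.0067, 0.0025, -0.0001, -0.0001, -0.1022]
[0.0321, 0.01, 0.0025, -0.0001, -0.0001, -0.1022]
[0.0309, 0.0132, 0.0025, -0.0001, -0.0001, -0.1022]
[0.0294, 0.0163, 0.0025, -0.0001, -0.0001, -0.1022]
[0.0276, 0.0192, 0.0025, -0.0001, -0.0001, -0.1022]
[0.0255, 0.0219, 0.0025, -0.0001, -0.0001, -0.1022]
[0.0231, 0.0244, 0.0025, -0.0001, -0.0001, -0.1022]
```

Request:
jog_arm(motion=[[0.0335,-0.0035,0.0025,0,0,-0.102,0.3],[0.0335,0,0.0025,0,0,-0.102,0.3],[0.0335,0.0035,0.0025,0,0,-0.102,0.3],[0.033,0.0065,0.0025,0,0,-0.102,0.3],[0.032,0.01,0.0025,0,0,-0.102,0.3]])

```text
time_s: 0.6
ee_pos: [0.3748, -0.4134, 0.1926]
eef_rot: [-3.141, -0.0, 0.944]
force: [-0.7, 0.1, 0.3]
grip_width: 0.0616
grip_force: 0.0
```

Request:
jog_arm(motion=[[0.031,0.013,0.0025,0,0,-0.102,0.3],[0.0295,0.0165,0.0025,0,0,-0.102,0.3],[0.0275,0.019,0.0025,0,0,-0.102,0.3],[0.0255,0.022,0.0025,0,0,-0.102,0.3],[0.023,0.0245,0.0025,0,0,-0.102,0.3]])

```text
time_s: 1.1
ee_pos: [0.5193, -0.3276, 0.18]
eef_rot: [-3.141, -0.0, 1.454]
force: [-0.6, -0.6, 0.7]
grip_width: 0.0614
grip_force: 0.0
```

Request:
jog_arm(motion=[[0,0,0,0,0,0,0.3],[0,0,0,0,0,0,0.3]])

```text
time_s: 1.3
ee_pos: [0.5184, -0.3282, 0.1798]
eef_rot: [-3.14, -0.0, 1.45]
force: [-0.4, -0.4, 0.1]
grip_width: 0.0611
grip_force: 0.0
```

```bash
python3 - <<'E'
from h import *
go([.518,-.328,.074],1.452,4)
M=model("wrist"); im=ctrl.camera("wrist"); cv2.imwrite("pics/w1.png",im[:,:,::-1])
print("expect cap px",proj(M,[.518,-.328,.129]),"block",proj(M,[.518,-.328,.06]))
for s,c,mk in blobs(im,(22,150,80),(32,255,255),100): print(s,c)
E
```

```text
t 1.3 pos [ 0.5184 -0.3282  0.1798] rot [-3.14 -0.    1.45] F [-0.4 -0.4  0.1] w 0.0611
[0.0, -0.0001, 0.0264, -0.0003, -0.0001, -0.0005]
[0.0, -0.0001, 0.0264, -0.0003, -0.0001, -0.0005]
[0.0, -0.0001, 0.0264, -0.0003, -0.0001, -0.0005]
[0.0, -0.0001, 0.0264, -0.0003, -0.0001, -0.0005]
expect cap px [[320.8716152  262.83785742]] block [[321.77058187 235.50745934]]
[ 309  219   41   61 1878] [329.0457934  250.75772098]
```

View pics/w1.png

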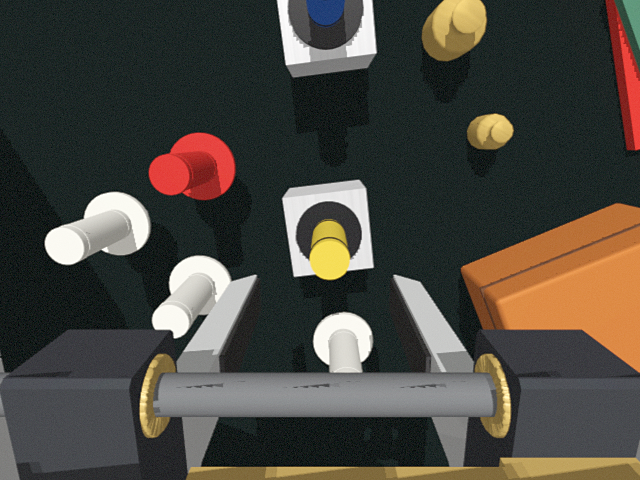

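The wrist view shows the yellow cap at (330,259) between the fingers and the block's top centre at (328,229). No look-alike is under either finger. The nearest white ones are at (190,290) and (343,335), outside the finger paths.

```bash
python3 - <<'E'
from h import *
M=model("wrist")
print(plane(M,(330,259),.129).round(4),plane(M,(328,229.5),.06).round(4),plane(M,(329,233),.064).round(4), "white",plane(M,(183,322),.11).round(3),plane(M,(200,285),.05).round(3))
E
```

```text
[ 0.5232 -0.3269  0.129 ] [ 0.5228 -0.3246  0.06  ] [ 0.5233 -0.3264  0.064 ] white [ 0.42  -0.365  0.11 ] [ 0.414 -0.36   0.05 ]
```

Request:
jog_arm(motion=[[0.0015,0.003,0.02,0,0,0,0.3],[0,0,0.03,0,0,0,0.3],[0,0,0.03,0,0,0,0.3],[0,0,0.025,0,0,0,0.3],[0,0,0,0,0,0,0.3]])

```text
time_s: 1.85
ee_pos: [0.5193, -0.3273, 0.0724]
eef_rot: [-3.137, -0.003, 1.448]
force: [-0.0, 0.7, -0.2]
grip_width: 0.0611
grip_force: 0.0
```

Request:
jog_arm(motion=[[0,0,0,0,0,0,-1],[0,0,0,0,0,0,-1],[0,0,0,0,0,0,-1],[0,0,0,0,0,0,-1],[0,0,0,0,0,0,-1]], squeeze=40)

```text
time_s: 2.35
ee_pos: [0.5217, -0.3275, 0.076]
eef_rot: [3.141, 0.0, 1.45]
force: [-0.2, 0.5, 0.7]
grip_width: 0.0246
grip_force: 0.7
```

Request:
jog_arm(motion=[[0,0,0,0,0,0,-1],[0,0,0,0,0,0,-1],[0,0,0,0,0,0,-1]])

```text
time_s: 2.65
ee_pos: [0.5217, -0.3275, 0.0759]
eef_rot: [3.141, 0.0, 1.45]
force: [-1.7, 0.7, 5.1]
grip_width: 0.0236
grip_force: 40.0
```

Request:
jog_arm(motion=[[0,0,-0.01,0,0,0,-1],[0,0,-0.035,0,0,0,-1],[0,0,-0.05,0,0,0,-1],[0,0,-0.05,0,0,0,-1],[0,0,0,0,0,0,-1]])

```text
time_s: 3.15
ee_pos: [0.5232, -0.3285, 0.2284]
eef_rot: [3.132, 0.005, 1.45]
force: [-0.9, 0.0, -0.9]
grip_width: 0.0235
grip_force: 40.0
```

Request:
jog_arm(motion=[[0.025,-0.0015,0,0,0,0,-1],[0.0413,-0.0021,0,0,0,0,-1],[0.0413,-0.0021,0,0,0,0,-1],[0.0413,-0.0021,0,0,0,0,-1],[0.0413,-0.0021,0,0,0,0,-1]])

```text
time_s: 3.65
ee_pos: [0.5342, -0.1358, 0.2201]
eef_rot: [-3.141, -0.0, 1.45]
force: [0.6, 0.5, -0.2]
grip_width: 0.0237
grip_force: 40.0
```

Request:
jog_arm(motion=[[0.0413,-0.0021,0,0,0,0,-1],[0.0413,-0.0021,0,0,0,0,-1],[0.0413,-0.0021,0,0,0,0,-1],[0.0413,-0.0021,0,0,0,0,-1],[0.0413,-0.0021,0,0,0,0,-1]])

```text
time_s: 4.15
ee_pos: [0.5488, 0.0705, 0.2202]
eef_rot: [-3.141, 0.0, 1.45]
force: [0.2, -0.2, -0.9]
grip_width: 0.0235
grip_force: 40.0
```

Request:
jog_arm(motion=[[0.0413,-0.0021,0,0,0,0,-1],[0.0413,-0.0021,0,0,0,0,-1],[0.0413,-0.0021,0,0,0,0,-1],[0.025,-0.0015,0,0,0,0,-1],[0,0,0,0,0,0,-1]])

```text
time_s: 4.65
ee_pos: [0.5588, 0.2202, 0.2196]
eef_rot: [-3.14, 0.0, 1.453]
force: [-0.3, 0.2, -1.1]
grip_width: 0.0236
grip_force: 40.0
```

```bash
python3 - <<'E'
from h import *
go([.562,.25,.141],1.45,3)
im=ctrl.camera("scene"); cv2.imwrite("pics/s2.png",im[:,:,::-1])
E
```

```text
t 4.65 pos [0.5588 0.2202 0.2196] rot [-3.14   0.     1.453] F [-0.3  0.2 -1.1] w 0.0236
[0.01, -0.0001, 0.0262, -0.0004, 0.0001, 0.001]
[0.01, -0.0001, 0.0262, -0.0004, 0.0001, 0.001]
[0.01, -0.0001, 0.0262, -0.0004, 0.0001, 0.001]
```

View pics/s2.png

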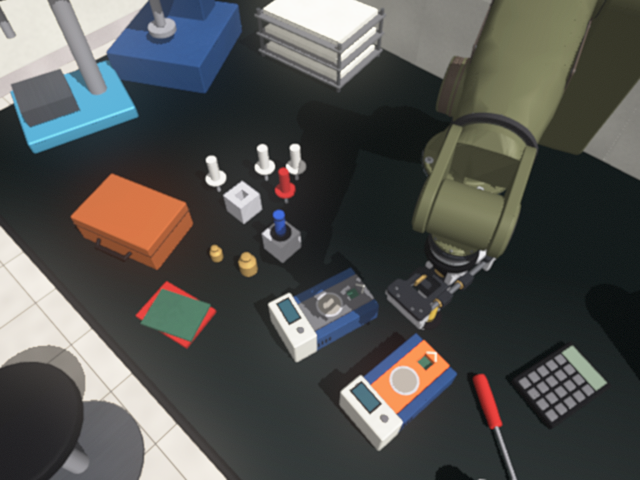

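The scene view shows the stand empty at (242,200), so the tool came along in the gripper at (430,295). The orange well is at (426,362), clear. Next I'll move over the well and look with the wrist camera.

Request:
jog_arm(motion=[[0.015,0,0.01,0,0,0,-1],[0.015,0,0.025,0,0,0,-1],[0,0,0.025,0,0,0,-1],[0,0,0.012,0,0,0,-1],[0,0,0,0,0,0,-1]])

```text
time_s: 5.2
ee_pos: [0.5624, 0.2466, 0.1465]
eef_rot: [-3.139, 0.002, 1.449]
force: [-0.4, 0.1, -0.4]
grip_width: 0.0237
grip_force: 40.0
```

```bash
python3 - <<'E'
from h import *
o=ctrl.get_obs();p=np.array(o["ee_pos"]);print(o["time_s"],p.round(4),np.round(o["eef_rot"],3))
M=model("wrist"); im=ctrl.camera("wrist"); cv2.imwrite("pics/w2.png",im[:,:,::-1])
T=model("top"); cv2.imwrite("pics/t2.png",ctrl.camera("top")[:,:,::-1])
print("well exp",proj(M,[.562,.25,.06]),"tip exp",proj(M,p-[0,0,.061]))
E
```

```text
5.2 [0.5624 0.2466 0.1465] [-3.139e+00  2.000e-03  1.449e+00]
well exp [[321.03170682 242.29234494]] tip exp [[321.82518015 257.87268779]]
```

View pics/w2.png

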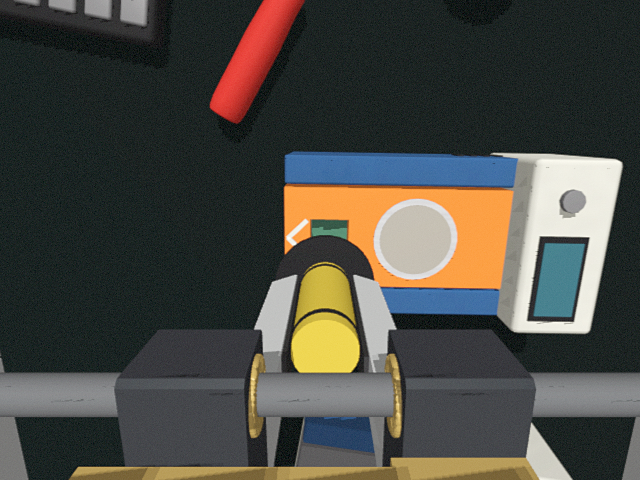

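The wrist view shows the well spanning columns 311–349 with its rear edge at row 220, so its centre is at about (330,239). The tool axis projects to about column 323. The well is therefore about 3–5 mm further along +tool-y and about 2–5 mm along +tool-x. I'll shift that way and descend.

Request:
jog_arm(motion=[[0.002,0.003,0.005,0,0,0,-1],[0,0,0.015,0,0,0,-1],[0,0,0.01,0,0,0,-1],[0,0,0,0,0,0,-1],[0,0,0,0,0,0,-1]])

```text
time_s: 5.8
ee_pos: [0.5661, 0.2489, 0.1182]
eef_rot: [-3.141, 0.0, 1.45]
force: [-0.0, -0.8, -0.5]
grip_width: 0.0238
grip_force: 40.0
```

```bash
python3 - <<'E'
from h import *
o=ctrl.get_obs();p=np.array(o["ee_pos"]);print(o["time_s"],p.round(4),np.round(o["eef_rot"],3),np.round(o["force"],1))
M=model("wrist"); im=ctrl.camera("wrist"); 
print("well exp",proj(M,[.562,.25,.06]),"tip exp",proj(M,p-[0,0,.061]))
t=ctrl.camera("scene")
T=model("scene"); q=proj(T,p)[0].astype(int); print(q,proj(T,[.562,.25,.06]))
a=cv2.resize(im[150:350,240:440],(400,400)); b=cv2.resize(t[310:410,370:470],(400,400),interpolation=2)
cv2.imwrite("pics/c3.png",np.hstack([a,b])[:,:,::-1])
E
```

```text
5.8 [0.5661 0.2489 0.1182] [-3.141  0.     1.45 ] [-0.  -0.8 -0.5]
well exp [[314.72763175 258.46592182]] tip exp [[321.65088065 258.02104879]]
[429 349] [[425.91683275 360.03355211]]
```

View pics/c3.png

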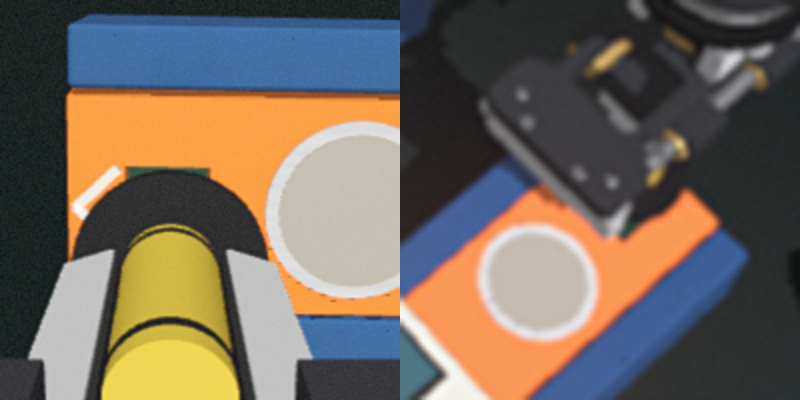

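In the crop the well is centred at wrist (324,254) and the tool axis at about (323–326,258). The pin is therefore inside the mouth within about 2 mm. Now the press.

Request:
jog_arm(motion=[[0.0015,0,0.004,0,0,0,-1],[0,0,0.006,0,0,0,-1],[0,0,0,0,0,0,-1],[0,0,0,0,0,0,-1]])

```text
time_s: 6.3
ee_pos: [0.5663, 0.2505, 0.1084]
eef_rot: [-3.141, 0.0, 1.45]
force: [-0.9, 0.2, 0.8]
grip_width: 0.0239
grip_force: 40.0
```

Request:
jog_arm(motion=[[0,0,0.003,0,0,0,-1],[0,0,0,0,0,0,-1],[0,0,0,0,0,0,-1],[0,0,0,0,0,0,-1]])

```text
time_s: 6.7
ee_pos: [0.5665, 0.2505, 0.1057]
eef_rot: [3.141, -0.0, 1.45]
force: [-0.4, -0.8, 3.2]
grip_width: 0.0234
grip_force: 40.0
```

Request:
jog_arm(motion=[[0,0,0.0025,0,0,0,-1],[0,0,0,0,0,0,-1],[0,0,0,0,0,0,-1],[0,0,0,0,0,0,-1]])

```text
time_s: 7.1
ee_pos: [0.5665, 0.2505, 0.1031]
eef_rot: [3.141, -0.0, 1.45]
force: [-0.0, 0.3, 3.5]
grip_width: 0.0237
grip_force: 40.0
```

Request:
jog_arm(motion=[[0,0,0.001,0,0,0,-1],[0,0,0,0,0,0,-1],[0,0,0,0,0,0,-1]])

```text
time_s: 7.4
ee_pos: [0.5665, 0.2505, 0.1021]
eef_rot: [3.141, -0.0, 1.45]
force: [0.3, 0.6, 4.0]
grip_width: 0.0231
grip_force: 40.0
```

```bash
python3 - <<'E'
from h import *
print(np.mean([(ctrl.camera("wrist"),ctrl.get_obs()["force"])[1] for _ in range(3)],0).round(2),ctrl.get_obs()["ee_pos"])
E
```

```text
[-0.35  0.44  4.24] [0.56645118 0.25046478 0.10201201]
```

Request:
jog_arm(motion=[[0,-0.003,0.0005,0,0,0,-1],[0,-0.003,0,0,0,0,-1],[0,-0.003,0,0,0,0,-1],[0,-0.003,0,0,0,0,-1],[0,0,0,0,0,0,-1]])

```text
time_s: 8.05
ee_pos: [0.5543, 0.2521, 0.1018]
eef_rot: [3.141, -0.0, 1.45]
force: [-0.0, 0.8, 5.3]
grip_width: 0.0234
grip_force: 40.0
```

Request:
jog_arm(motion=[[0,-0.002,0,0,0,0,-1],[0,-0.002,0,0,0,0,-1],[0,0,0,0,0,0,-1]])

```text
time_s: 8.35
ee_pos: [0.5505, 0.2526, 0.1018]
eef_rot: [3.141, -0.001, 1.45]
force: [0.4, 1.2, 5.8]
grip_width: 0.0236
grip_force: 40.0
```

Request:
jog_arm(motion=[[0,-0.003,0,0,0,0,-1],[0,-0.003,0,0,0,0,-1],[0,-0.003,0,0,0,0,-1],[0,0,0,0,0,0,-1]])

```text
time_s: 8.75
ee_pos: [0.5414, 0.2538, 0.1018]
eef_rot: [3.141, -0.001, 1.45]
force: [0.5, 1.5, 5.9]
grip_width: 0.0234
grip_force: 40.0
```

```bash
cat >> h.py <<'E'
def ring(im):
    # pale round filter on the orange slide, scene view -> world at z=.06
    b=[x for x in blobs(im[330:440,350:450],(0,0,120),(40,90,255),150)]
    return [(x[0][4],(x[1]+[350,330]).round(1),plane(model("scene"),x[1]+[350,330],.06).round(4)) for x in b]
E
python3 - <<'E'
from h import *
print(ring(cv2.imread("pics/scene0.png")[:,:,::-1].copy()))
im=ctrl.camera("scene"); cv2.imwrite("pics/s4.png",im[:,:,::-1]); print(ring(im)); o=ctrl.get_obs(); print(o["ee_pos"],o["force"],o["time_s"])
E
```

```text
[(np.int32(612), array([404.1, 379.9]), array([0.6222, 0.2428, 0.06  ])), (np.int32(1636), array([373.5, 415.6]), array([0.7129, 0.242 , 0.06  ]))]
[(np.int32(587), array([413.4, 371.6]), array([0.5971, 0.246 , 0.06  ])), (np.int32(1746), array([374.3, 414.4]), array([0.7105, 0.2417, 0.06  ]))]
[0.54140477 0.25379105 0.10177819] [0.28304115 2.03273052 6.154116  ] 8.8
```

The slide has moved 25 mm together with the pin. I'll continue to the stop.

Request:
jog_arm(motion=[[0,-0.005,0,0,0,0,-1],[0,-0.005,0,0,0,0,-1],[0,-0.005,0,0,0,0,-1],[0,-0.005,0,0,0,0,-1],[0,0,0,0,0,0,-1]])

```text
time_s: 9.3
ee_pos: [0.5212, 0.2563, 0.1018]
eef_rot: [3.141, -0.001, 1.45]
force: [-0.5, 2.6, 6.1]
grip_width: 0.0234
grip_force: 40.0
```

Request:
jog_arm(motion=[[0,-0.005,0,0,0,0,-1],[0,-0.005,0,0,0,0,-1],[0,-0.002,0,0,0,0,-1],[0,0,0,0,0,0,-1]])

```text
time_s: 9.7
ee_pos: [0.5095, 0.2577, 0.1018]
eef_rot: [3.141, -0.001, 1.45]
force: [0.1, 3.2, 6.1]
grip_width: 0.0234
grip_force: 40.0
```

```bash
python3 - <<'E'
from h import *
im=ctrl.camera("scene"); print(ring(im)); o=ctrl.get_obs(); print(o["ee_pos"],o["force"],o["moment"],o["time_s"])
E
```

```text
[(np.int32(573), array([425.3, 361.5]), array([0.5653, 0.2508, 0.06  ])), (np.int32(2329), array([379.2, 408.3]), array([0.6958, 0.2414, 0.06  ]))]
[0.50954956 0.25768369 0.10173705] [1.46582421 3.15582741 5.93464133] [ 0.76414991 -0.04699703  0.05704158] 9.75
```

Request:
jog_arm(motion=[[0.001,-0.003,0,0,0,0,-1],[0,-0.003,0,0,0,0,-1],[0,0,0,0,0,0,-1]])

```text
time_s: 10.05
ee_pos: [0.504, 0.259, 0.1018]
eef_rot: [3.141, 0.0, 1.45]
force: [2.2, -0.1, 5.2]
grip_width: 0.0238
grip_force: 40.0
```

Request:
jog_arm(motion=[[0,-0.003,0,0,0,0,-1],[0,0,0,0,0,0,-1]])

```text
time_s: 10.25
ee_pos: [0.5011, 0.2593, 0.1018]
eef_rot: [3.14, -0.0, 1.45]
force: [2.3, -1.1, 6.2]
grip_width: 0.0237
grip_force: 40.0
```

Request:
jog_arm(motion=[[0,-0.003,0,0,0,0,-1],[0,0,0,0,0,0,-1]])

```text
time_s: 10.45
ee_pos: [0.4981, 0.2597, 0.1018]
eef_rot: [3.14, -0.0, 1.45]
force: [1.8, 0.2, 5.4]
grip_width: 0.0233
grip_force: 40.0
```

Request:
jog_arm(motion=[[0,-0.002,0,0,0,0,-1],[0,0,0,0,0,0,-1]])

```text
time_s: 10.65
ee_pos: [0.4965, 0.2598, 0.1018]
eef_rot: [3.139, -0.0, 1.45]
force: [5.8, -0.1, 4.1]
grip_width: 0.0234
grip_force: 40.0
```

```bash
python3 - <<'E'
from h import *
im=ctrl.camera("scene"); print(ring(im)); o=ctrl.get_obs(); print(o["ee_pos"],o["force"],o["moment"],o["time_s"])
E
```

```text
[(np.int32(581), array([426.2, 360.5]), array([0.5623, 0.251 , 0.06  ])), (np.int32(2388), array([379.7, 407.8]), array([0.6944, 0.2415, 0.06  ]))]
[0.49654587 0.25984256 0.1017882 ] [ 4.93252413 -0.9254002   3.93695318] [-0.11010953 -1.25427669 -0.01181067] 10.7
```

Request:
jog_arm(motion=[[0,-0.0015,0,0,0,0,-1],[0,0,0,0,0,0,-1],[0,0,0,0,0,0,-1]])

```text
time_s: 11.0
ee_pos: [0.4961, 0.2599, 0.1019]
eef_rot: [3.137, -0.001, 1.45]
force: [12.0, -0.8, -0.2]
grip_width: 0.0237
grip_force: 40.0
```

The slide is firmly at its stop: 12 N with no motion and a travel of about 60 mm. I'll lift straight up, easing off the wall only slightly so that button friction can't pull the slide back.

Request:
jog_arm(motion=[[0,0.001,-0.003,0,0,0,-1],[0,0.0005,-0.004,0,0,0,-1],[0,0.001,-0.005,0,0,0,-1],[0,0.002,-0.01,0,0,0,-1],[0,0,-0.03,0,0,0,-1]])

```text
time_s: 11.5
ee_pos: [0.4975, 0.2589, 0.1516]
eef_rot: [-3.136, 0.003, 1.45]
force: [-0.6, -1.3, -0.4]
grip_width: 0.0236
grip_force: 40.0
```

Request:
jog_arm(motion=[[0,0,-0.035,0,0,0,-1],[0,0,-0.035,0,0,0,-1],[0,0,0,0,0,0,-1],[0,0,0,0,0,0,-1]])

```text
time_s: 11.9
ee_pos: [0.4987, 0.2596, 0.2235]
eef_rot: [-3.141, 0.0, 1.45]
force: [-0.1, -0.4, -1.6]
grip_width: 0.0234
grip_force: 40.0
```

```bash
python3 - <<'E'
from h import *
im=ctrl.camera("scene"); print(ring(im)); cv2.imwrite("pics/s5.png",im[:,:,::-1]); M=model("wrist"); w=ctrl.camera("wrist")
o=ctrl.get_obs();p=np.array(o["ee_pos"]); print(o["force"],"cap exp",proj(M,p+[0,0,.053]),"disc",proj(M,p-[0,0,.0145]))
T=model("scene"); S=im
q=proj(T,p)[0].astype(int); print(q)
a=cv2.resize(w[150:400,200:450],(400,400)); x0,y0=np.clip(q-60,0,[520,360])
cv2.imwrite("pics/c5.png",np.hstack([a,cv2.resize(im[y0:y0+120,x0:x0+120],(400,400),interpolation=2)])[:,:,::-1])
go([.5217,-.3275,.221],1.45,15)
E
```

```text
[(np.int32(578), array([426.3, 360.5]), array([0.5624, 0.2511, 0.06  ])), (np.int32(2384), array([379.7, 407.8]), array([0.6944, 0.2415, 0.06  ]))]
[-0.44142534 -0.03765678 -1.62334846] cap exp [[318.88366256 353.04078464]] disc [[320.92313107 284.36472975]]
[467 301]
t 12.0 pos [0.4984 0.2594 0.222 ] rot [-3.139e+00  1.000e-03  1.450e+00] F [-0.4 -0.  -1.6] w 0.0238
[-0.0387, 0.0063, 0.0001, -0.0002, 0.0001, -0.0]
[-0.0387, 0.0063, 0.0001, -0.0002, 0.0001, -0.0]
[-0.0387, 0.0063, 0.0001, -0.0002, 0.0001, -0.0]
[-0.0387, 0.0063, 0.0001, -0.0002, 0.0001, -0.0]
[-0.0387, 0.0063, 0.0001, -0.0002, 0.0001, -0.0]
[-0.0387, 0.0063, 0.0001, -0.0002, 0.0001, -0.0]
[-0.0387, 0.0063, 0.0001, -0.0002, 0.0001, -0.0]
[-0.0387, 0.0063, 0.0001, -0.0002, 0.0001, -0.0]
[-0.0387, 0.0063, 0.0001, -0.0002, 0.0001, -0.0]
[-0.0387, 0.0063, 0.0001, -0.0002, 0.0001, -0.0]
[-0.0387, 0.0063, 0.0001, -0.0002, 0.0001, -0.0]
[-0.0387, 0.0063, 0.0001, -0.0002, 0.0001, -0.0]
[-0.0387, 0.0063, 0.0001, -0.0002, 0.0001, -0.0]
[-0.0387, 0.0063, 0.0001, -0.0002, 0.0001, -0.0]
[-0.0387, 0.0063, 0.0001, -0.0002, 0.0001, -0.0]
```

View pics/c5.png

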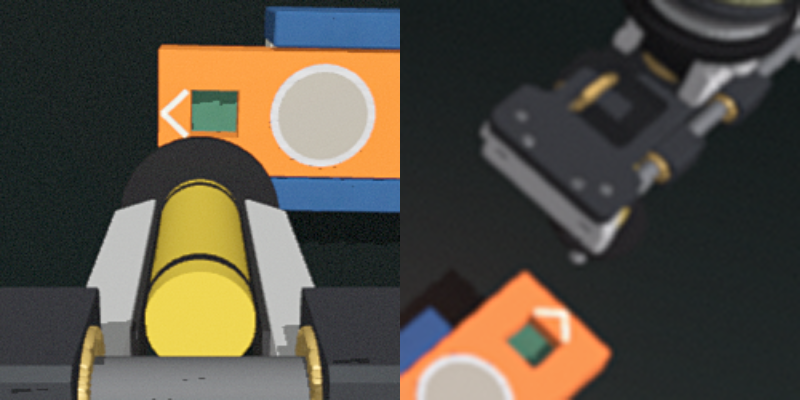

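The crop shows the slide fully out with its well free, and the tool still straight in the fingers. Now I'll return to above the stand.

Request:
jog_arm(motion=[[-0.025,0.004,0,0,0,0,-1],[-0.0387,0.0063,0,0,0,0,-1],[-0.0387,0.0063,0,0,0,0,-1],[-0.0387,0.0063,0,0,0,0,-1],[-0.0387,0.0063,0,0,0,0,-1]])

```text
time_s: 12.5
ee_pos: [0.5055, 0.0761, 0.2221]
eef_rot: [-3.139, 0.001, 1.45]
force: [0.1, 0.7, -0.9]
grip_width: 0.0234
grip_force: 40.0
```

Request:
jog_arm(motion=[[-0.0387,0.0063,0,0,0,0,-1],[-0.0387,0.0063,0,0,0,0,-1],[-0.0387,0.0063,0,0,0,0,-1],[-0.0387,0.0063,0,0,0,0,-1],[-0.0387,0.0063,0,0,0,0,-1]])

```text
time_s: 13.0
ee_pos: [0.5135, -0.1197, 0.2221]
eef_rot: [-3.139, -0.001, 1.45]
force: [0.3, 0.2, -0.9]
grip_width: 0.0235
grip_force: 40.0
```

Request:
jog_arm(motion=[[-0.0387,0.0063,0,0,0,0,-1],[-0.0387,0.0063,0,0,0,0,-1],[-0.0387,0.0063,0,0,0,0,-1],[-0.0387,0.0063,0,0,0,0,-1],[-0.025,0.004,0,0,0,0,-1]])

```text
time_s: 13.5
ee_pos: [0.5206, -0.3024, 0.2216]
eef_rot: [-3.139, -0.001, 1.448]
force: [1.0, 1.2, -1.3]
grip_width: 0.0234
grip_force: 40.0
```

Request:
jog_arm(motion=[[-0.014,0.0023,0,0,0,0,-1],[-0.013,0.0023,0,0,0,0,-1],[0,0,0,0,0,0,-1],[0,0,0,0,0,0,-1],[0,0,0,0,0,0,-1]])

```text
time_s: 14.0
ee_pos: [0.523, -0.3266, 0.2236]
eef_rot: [3.142, -0.0, 1.451]
force: [-0.8, -0.8, -0.7]
grip_width: 0.0236
grip_force: 40.0
```

```bash
python3 - <<'E'
from h import *
go([.5217,-.3275,.14],1.45,3)
E
```

```text
t 14.0 pos [ 0.523  -0.3266  0.2236] rot [ 3.142 -0.     1.451] F [-0.8 -0.8 -0.7] w 0.0236
[-0.0004, -0.0004, 0.0279, 0.0, -0.0, 0.0003]
[-0.0004, -0.0004, 0.0279, 0.0, -0.0, 0.0003]
[-0.0004, -0.0004, 0.0279, 0.0, -0.0, 0.0003]
```

Request:
jog_arm(motion=[[-0.001,-0.001,0.03,0,0,0,-1],[0,0,0.04,0,0,0,-1],[0,0,0.03,0,0,0,-1],[0,0,0,0,0,0,-1],[0,0,0,0,0,0,-1]])

```text
time_s: 14.5
ee_pos: [0.5221, -0.3282, 0.1247]
eef_rot: [3.141, 0.0, 1.45]
force: [0.5, 0.3, -0.5]
grip_width: 0.0238
grip_force: 40.0
```

Request:
jog_arm(motion=[[0,0,0.015,0,0,0,-1],[0,0,0.02,0,0,0,-1],[0,0,0.01,0,0,0,-1],[0,0,0,0,0,0,-1],[0,0,0,0,0,0,-1]])

```text
time_s: 15.0
ee_pos: [0.522, -0.3287, 0.0793]
eef_rot: [3.141, 0.001, 1.45]
force: [0.8, 0.6, -0.6]
grip_width: 0.0233
grip_force: 40.0
```

Request:
jog_arm(motion=[[0.001,0,0.002,0,0,0,-1],[0,0,0.001,0,0,0,-1],[0,0,0.0005,0,0,0,-1],[0,0,0,0,0,0,-1],[0,0,0,0,0,0,-1]])

```text
time_s: 15.5
ee_pos: [0.5221, -0.3276, 0.076]
eef_rot: [3.141, 0.0, 1.45]
force: [-1.3, 1.9, 4.2]
grip_width: 0.0237
grip_force: 40.0
```

The disc is resting on the block (4 N). Releasing, then going up.

Request:
jog_arm(motion=[[0,0,0,0,0,0,0.3],[0,0,0,0,0,0,0.3],[0,0,0,0,0,0,0.3],[0,0,0,0,0,0,0.3],[0,0,0,0,0,0,0.3]])

```text
time_s: 16.0
ee_pos: [0.5218, -0.3275, 0.0749]
eef_rot: [-3.142, 0.0, 1.45]
force: [-0.3, 0.4, 0.3]
grip_width: 0.0591
grip_force: 0.0
```

Request:
jog_arm(motion=[[0,0,-0.02,0,0,0,0.3],[0,0,-0.035,0,0,0,0.3],[0,0,-0.05,0,0,0,0.3],[0,0,-0.05,0,0,0,0.3],[0,0,-0.03,0,0,0,0.3]])

```text
time_s: 16.5
ee_pos: [0.5221, -0.3278, 0.2643]
eef_rot: [3.138, 0.002, 1.45]
force: [0.0, -0.2, -0.0]
grip_width: 0.0609
grip_force: 0.0
```

Request:
jog_arm(motion=[[-0.01,-0.04,0,0,0,0,0.3],[-0.01,-0.05,0,0,0,0,0.3],[-0.01,-0.05,0,0,0,0,0.3],[0,0,0,0,0,0,0.3],[0,0,0,0,0,0,0.3]])

```text
time_s: 17.0
ee_pos: [0.3809, -0.3405, 0.2606]
eef_rot: [3.141, 0.001, 1.448]
force: [1.6, -1.1, 0.6]
grip_width: 0.061
grip_force: 0.0
```

```bash
python3 - <<'E'
from h import *
a=ctrl.camera("scene"); b=ctrl.camera("top"); print(ring(a),ctrl.get_obs()["time_s"])
a=cv2.resize(a[140:420,180:480],(428,400)); b=cv2.resize(b[100:260,110:510],(800,320))
c=np.zeros((560,800,3),np.uint8); c[:320]=b; a=cv2.resize(ctrl.camera("scene")[150:330,180:400],(293,240)); c[320:,:293]=a
s=cv2.resize(ctrl.camera("scene")[300:460,330:480],(225,240)); c[320:,300:525]=s
cv2.imwrite("pics/end.png",c[:,:,::-1])
E
```

```text
[(np.int32(581), array([426.3, 360.5]), array([0.5624, 0.2511, 0.06  ])), (np.int32(2384), array([379.7, 407.8]), array([0.6944, 0.2415, 0.06  ]))] 17.1
```

View pics/end.png

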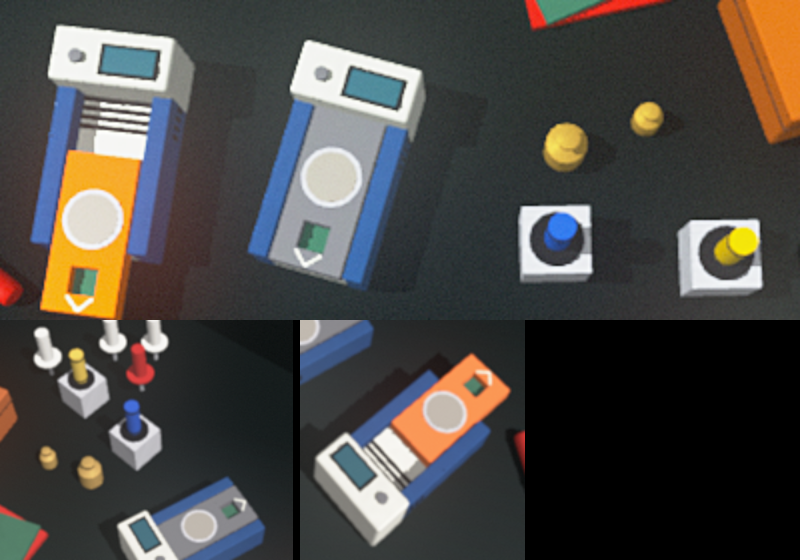

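The final view shows the orange slide fully out, with its front edge at crop (80,310). The grey slide is shut, and the yellow tool is upright in its block at crop (735,248). The robot is touching nothing.

```bash
python3 -c "
from station import ctrl
print(ctrl.hand_in())"
```

```text
the job is handed in; nothing more can be done
None
```

I handed the job in at about 17 s: the orange slide is fully out (about 60 mm, firm against its stop), the yellow pin tool is back upright in its own stand, and the grey slide is still shut; no verdict came back.

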